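Set the digital length stop to a sample block

TASK

Set the length stop to the sample: lay the red-brown sample block lengthways on the rail's bed with its back to the fence, and push the sliding stop head up until the block is held snug between the stop plate and the steel end stop. Then zero the readout by pushing its small recessed orange button fully in with the screwdriver's tip and holding it in for a moment, without shifting the stop or the block. Lay the screwdriver down on the bench, and leave the other things on the bench where they are.

Things in the scene. Friction and masses are not known exactly. Their poses are not given: they have to be found in the camera images.
- stop_rail: length-stop rail, fixed on the bench: plywood base, own x = -45 to +52 mm, 280 mm long in y, top (the bed) at z = 12 mm; origin at the middle of its length on the bench, own -x is the front. Along the back the aluminium rail, the fence: front face at own x = +5 mm, back at +45, top at z = 26 mm. Steel end stop at the robot's right: own y = -135 to -115 mm, x = -45 to +46, up to z = 61 mm
- end_stop_face (a point): middle of the end stop's face, which looks to own +y of the rail: own x = -15 mm, y = -115 mm, z = 32 mm (where the middle of the block's right end belongs); axes as the rail's
- carriage (a joint): sliding stop head: opening in m between end stop face and stop plate (0 to 0.14); grows as the head slides away (own +y of the rail). Slides stiffly, about 6 N, stays where left. A grey and black box: own x = -48 to +48 mm, 70 mm long in y from the stop plate's face, z = 14 to 80 mm; a fixed black knob on top reaches z = 97 mm
- stop_plate_face (a point): point on the head's steel stop plate, which looks to the rail's own -y; at own x = -15 mm, z = 32 mm of the rail; axes as the rail's. The head's flat rear face, where it can be pushed, lies 70 mm further along own +y
- well_mouth (a point): centre of the mouth of the round button well in the head's black front panel: 15.5 mm wide, axis level along the rail's own x, open to the front (-x); 48 mm along own +y from the stop plate's face, 66 mm above the bench; axes as the rail's. The orange button (11 mm wide) lies 5 mm inside the mouth
- button_face (a point): centre of the orange button's front face, 5 mm inside the well mouth while it is out
- zero_button (a joint): orange zero button: travel inwards (rail's own +x), 0 out to 0.004 m fully in; sprung, 1 N to start and 5 N fully in
- sample: red-brown wooden sample block, 40 (x) x 60 (y) x 40 (z) mm, 0.1 kg; origin at the centre of its underside; its length is its own y. The only red-brown block on the bench
- screwdriver: screwdriver with a dark green handle, lying on the bench. Origin on the bench under its middle; axis along its own y at z = 13.5 mm. Handle 27 mm wide from own y = +2 to +98 mm (balance point at about y = +45 mm); steel shaft 6 mm in diameter from y = +2 to the tip at y = -98 mm
- driver_tip (a point): the end of the screwdriver's shaft, at own (0, -98, 13.5) mm of the screwdriver, 6 mm in diameter; axes as the screwdriver's. As it lies on its slightly tapered handle the tip is about 11 mm above the bench
- chisel: bystander: chisel with a pale wooden handle and flat blade, 28 x 187 x 28 mm, origin under its middle; leave alone
- pine_block: bystander: pale pine block 50 x 100 x 22 mm at the back; leave alone
- glue_bottle: bystander: white glue bottle with a red nozzle, 58 mm wide, 162 mm tall, at the back; leave alone
- tape_roll: bystander: roll of yellow tape, 101 mm wide, 24 mm high, at the back; leave alone
- black_clamp: bystander: black spring clamp, 72 x 150 x 23 mm, left beside the green press; leave alone
- clamp_jig: fixed obstacle: plywood jig board in the middle of the bench, 200 x 370 x 15 mm with strips up to 37 mm and a toggle clamp near its back end, whose red handle slopes back over the bench to about x = 0.67, y = 0.02, z = 0.10 (world, m)
- arbor_press: fixed obstacle: green arbor press at the back left, base 110 x 200 mm, up to 0.42 m high, lever knob leaning to its right

How it is judged:
On the way, in this order (a step that is already met when the one before it is completed fails the run):
1. the sample lies lengthways on the bed, at the fence, snug between the end stop and the stop plate (value of joint carriage between 0.058 and 0.0616 m and y of sample in the frame of end_stop_face between 0.0275 and 0.0325 m and x of sample in the frame of end_stop_face between -0.009 and 0.004 m and angle between the y axis of sample and the y axis of stop_rail, either way round below 0.06 rad), for 0.2 s.
2. the zero button is pressed fully in by the screwdriver's tip while the block is still snug (value of joint zero_button above 0.003 m and distance between driver_tip and button_face below 0.007 m and value of joint carriage between 0.058 and 0.0616 m and y of sample in the frame of end_stop_face below 0.0325 m), for 0.25 s.
At the end, for the whole second after the job is handed in: Sample lengthways on the bed, at most 9 mm off the fence, square within 0.06 rad, right end within 2.5 mm of the end stop, opening at most 61.6 mm; button out again after 0.25 s pressed in at least 3 mm by the driver's tip; screwdriver lying still on the bench (all of step 1 and value of joint zero_button below 0.001 m and height (world z) of each of driver_tip, screwdriver below 0.03 m and height (world z) of screwdriver above -0.02 m and horizontal distance between driver_tip and well_mouth above 0.03 m and linear speed of each of screwdriver, sample below 0.02 m/s); the robot touches nothing.
It fails at once if a bystander is shifted by more than 3 cm (distance of any of chisel, pine_block, glue_bottle, tape_roll, black_clamp from where it was at the start of the episode above 0.03 m).
It also fails if it takes over 72 s, if anything falls off the work surface, if the arm or the gripper's body presses on something with over 40 N, if the wrist force passes 120 N, or if a joint passes its speed limit or range.

ROBOT

A 6-joint arm with a two-finger parallel gripper is mounted at the origin on the work surface; the furniture and walls round the work are solid. World frame = base frame: x ahead of the robot, y to its left, z up, the work surface at z = 0. Lengths are in m, angles in rad, forces in N, time in s.
With the tool pointing down it reaches from about 0.35 to 0.85 m from the base axis. Payload 8.1 kg.
Tool frame: the origin (TCP) lies between the finger pads; the fingertips stand ahead of it and the grasp point (between the pads) lies 5 mm behind it (tip_extent is the z of the fingertips in the tool frame, in m); z points along the fingers, y is the line along which they close (so a half turn about z gives the same grasp; the last joint's range is limited). The gripper opens to 93 mm and grips with 3 to 60 N. Pads are 15 mm wide; open, the fingers measure 128 mm over their backs; the gripper's body (75 mm by 188 mm) begins 65 mm behind the grasp point.
Start: joints at [1.131, 0.13, 1.488, -0, 1.523, -0.085], TCP at [0.208, 0.563, 0.233] pointing down, gripper open.
Joint ranges: [-2.96, 2.96], [-0.89, 2.26], [0.02, 2.5], [-1.34, 4.48], [0, 2.73], [-2.66, 2.66]. Speed limits (rad/s): [2.39, 2.39, 2.79, 3.14, 3.14, 3.14].

INTERFACE

Orientations are given as a unit quaternion [x, y, z, w].
In Python, from station import read_state, read_camera, job_done, search_frame, outline_of, tip_extent gives the robot as it stands. The module is installed in compiled form; this text tells all that it offers.
- The arm moves only by the shell command python3 -m pendant 'ROWS' [OPENING] [FORCE]. ROWS is text: rows parted by semicolons, each of 6 numbers parted by spaces: the shift along the tool's x, y, z scaled (see below), then the turn, a rotation vector about the tool's x, y, z scaled (see below). A call has 1 to 5 rows; each row shifts and turns the commanded pose from where the row before left it, along the tool's axes as they then stand; what a row does not reach is not made up. The controller multiplies each number of a shift by 200 mm and each number of a turn by 90 degrees. A row lasts 1/10 s, in which the tool goes at most 50 mm and 8.59 degrees, less where a joint would pass 70% of its speed; a pose out of reach is approached as far as the arm can. A call with a number of a shift or a turn outside -1 to 1 is refused whole. A call with a gripper value outside its range is refused whole. OPENING is the closure, from -1 (fully open) to 1 (shut), set as the call begins (- or left out, the last holds). The fingers move at their own pace and stop on an object; FORCE is the grip in N (left out, the last holds). Time passes only in rows, so rows that do not move let the fingers close. It gives the time, the measured TCP pose, the force, the opening and the grip force at its end, in the units of the state.
- read_state(): the state, without advancing time (a new reading comes with each control period).
- read_camera(name): name is "scene" or "side" or "wrist"; returns a dict with "image" (480x640x3 uint8, red, green, blue), "intrinsics" (3x3 intrinsics, pixels), "R" (3x3) and "t" (3): a world point X has camera coordinates R X + t. Camera axes: x right, y down, z forward; pixel columns grow to the right and rows downward; lengths in m; the calibration is good to about 2 mm. The wrist camera is an equidistant fisheye: a pixel r from the principal point sees the ray r / f radians off the axis. A picture is of the moment at which its call begins. There is no depth.
- job_done(): hands the job in; it is judged then, once.
Trained networks look in a picture, given as the dict that the camera call returned (one of the last four; its "shot" number tells which), for a name from the list of things; names that differ only in an ending like _2 or _b are one class to them, and where a whole thing is asked for, a point or a joint stands for the part that bears it (a point fixed in the world has none). Each returns a list of dicts, best first, with "score" (0 to 1); they miss things now and then, are a little off and sometimes report something else, mostly with a low value. They report only what shows in the picture. A call takes as long as a camera call.
- search_frame(picture, thing): "position" ([x, y, z] in m, in the coordinates of the camera as it stood for that picture, good to about 4 mm: the middle of the surface that is visible of it).
- outline_of(picture, thing): "pixels" (480x640 bool, what is visible of it).
The state is a dict: "time": time; "joint_pos": joint angles; "joint_vel": joint speeds; "joint_torque": joint torques, N m; "position": TCP position; "orientation": TCP orientation; "force": force on the tool from outside, world axes, zero at the start; "torque": the same for the moment, N m; "width": finger opening in m; "grip_force": force on a finger pad.
Only numpy, scipy, OpenCV 4.12 (cv2) and the standard library are available. Lean on these libraries where they do the work, as an engineer would, in place of code of your own. Each camera call takes 0.05 s, during which the arm holds its last target. There are 200 camera calls.

## Working session

There is one attempt and no reset: what is moved stays moved. The work goes in short steps, Python scripts to look and compute and a shell command to move; the robot and the scene stay as the last step left them, time stands still between calls to the robot, and variables do not carry over. Pictures are saved under pics/ and viewed, at most 10 in all, crops included, and the job is handed in when it is done.

```bash
mkdir -p pics; python3 - <<'E'
from station import *
import cv2, numpy as np
s=read_state(); print(s['time'],s['position'],s['orientation'],s['width'],tip_extent if not callable(tip_extent) else tip_extent())
for n in ['scene','side']:
    p=read_camera(n); cv2.imwrite(f'pics/{n}0.png',p['image'][:,:,::-1])
    R,t=p['R'],p['t']
    print(n,'cam pos',np.round(-R.T@t,3))
    for th in ['sample','screwdriver','stop_rail','carriage','driver_tip','well_mouth','stop_plate_face','end_stop_face','button_face','chisel']:
        try:
            for r in search_frame(p,th)[:2]:
                print(th,round(r['score'],2),np.round(R.T@(np.array(r['position'])-t),4))
        except Exception as e: print(th,e)
E
```

```text
0.0 [0.20821933 0.56215782 0.2316061 ] [ 1.76466853e-01  9.84306187e-01 -8.58405022e-04 -2.06472910e-04] 0.09265781910233926 0.014
scene cam pos [-0.107  1.108  0.712]
sample 0.68 [0.4089 0.2379 0.041 ]
screwdriver 0.6 [ 0.4112 -0.2318  0.0133]
driver_tip 0.83 [ 0.4086 -0.2317  0.0166]
end_stop_face 0.63 [ 0.6946 -0.0731  0.0263]
end_stop_face 0.55 [0.6252 0.4817 0.0167]
chisel 0.6 [0.4231 0.4075 0.0171]
side cam pos [ 0.519 -0.944  0.706]
sample 0.54 [0.4169 0.2217 0.036 ]
screwdriver 0.69 [ 0.4132 -0.2444  0.0184]
stop_rail 0.91 [ 0.6608 -0.2269  0.0376]
carriage 0.9 [ 0.6659 -0.1976  0.0733]
driver_tip 0.96 [ 0.4131 -0.2484  0.0185]
driver_tip 0.55 [ 0.6608 -0.1946  0.0744]
well_mouth 0.73 [ 0.6614 -0.1931  0.0722]
stop_plate_face 0.59 [ 0.6588 -0.1973  0.0755]
end_stop_face 0.59 [ 0.6607 -0.2229  0.0365]
end_stop_face 0.27 [0.7595 0.0864 0.0789]
chisel 0.83 [0.425  0.3932 0.0145]
```

View pics/scene0.png

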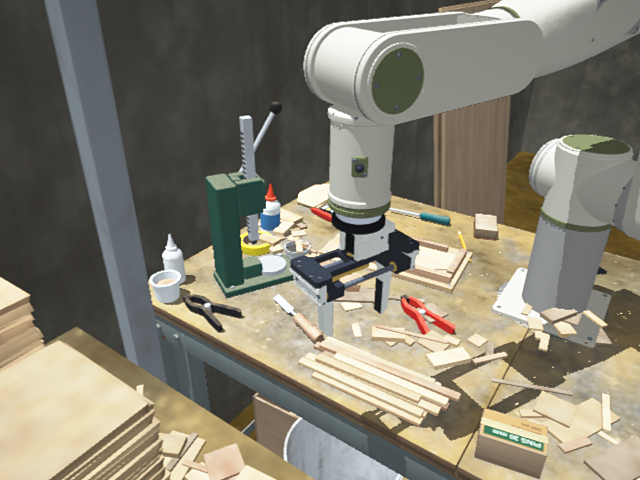

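View pics/side0.png

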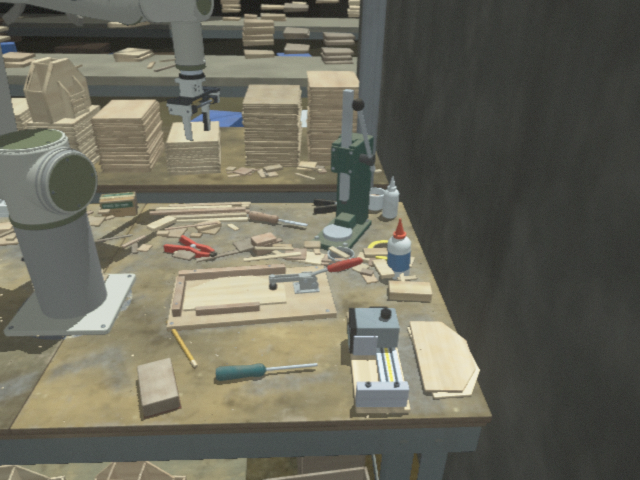

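The scene view shows the press, the chisel (300,320) and a brown block at (485,225). The side view shows the rail at (378,360) with the head at its far end. The screwdriver is at (265,370) with its tip at (317,366), and a brown block is at (158,387), probably the sample. I'll measure these next.

```bash
cat > h.py <<'E'
import numpy as np, cv2
from station import *
def proj(p,X):
    c=p['R']@np.asarray(X,float)+p['t']; k=p['intrinsics']@(c/c[2]); return k[:2]
def back(p,uv,z):
    R,t=p['R'],p['t']; d=R.T@np.linalg.inv(p['intrinsics'])@np.array([uv[0],uv[1],1.]); o=-R.T@t
    return o+d*(z-o[2])/d[2]
E
python3 - <<'E'
from h import *
p=read_camera('side')
for n in ['sample','screwdriver','carriage','stop_rail']:
    for r in outline_of(p,n)[:3]:
        m=r['pixels']; ys,xs=np.nonzero(m); print(n,round(r['score'],2),m.sum(),xs.min(),xs.max(),ys.min(),ys.max(), 'mean rgb',p['image'][m].mean(0).round())
im=p['image'][270:430,120:440,::-1]
cv2.imwrite('pics/crop1.png',cv2.resize(im,(800,400),interpolation=cv2.INTER_CUBIC))
for n,uv,z in [('handle end',(216,374),.0135),('tip',(317,366),.011),('blk',(138,364),.04),('blk',(170,359),.04)]: print(n,back(p,uv,z).round(4))
E
```

```text
sample 0.92 379 251 276 232 255 mean rgb [155. 141. 121.]
screwdriver 0.85 737 216 316 364 379 mean rgb [ 98. 121. 118.]
carriage 0.77 2157 348 399 308 355 mean rgb [115. 124. 126.]
stop_rail 0.55 5370 347 410 307 413 mean rgb [146. 151. 146.]
handle end [ 0.3576 -0.2474  0.0135]
tip [ 0.5504 -0.2291  0.011 ]
blk [ 0.2153 -0.2442  0.04  ]
blk [ 0.2717 -0.2325  0.04  ]
```

View pics/crop1.png

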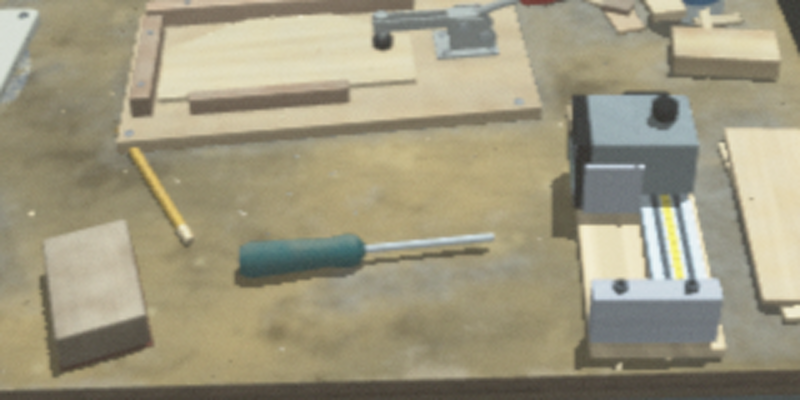

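The block at bottom left looks too big for the sample (about 57 x 85 mm). The network's candidate is near (0.41, 0.235), so I'll move the arm there and check with the wrist camera.

```bash
python3 -m pendant '-.168 -.133 -.04 0 0 0;-.168 -.133 -.04 0 0 0;-.168 -.133 -.04 0 0 0;-.168 -.133 -.04 0 0 0;-.168 -.133 -.04 0 0 0'; python3 -m pendant '-.1 -.08 -.04 0 0 0;0 0 0 0 0 0;0 0 0 0 0 0'
python3 - <<'E'
from h import *
for n in ['wrist','side','scene']:
    p=read_camera(n); R,t=p['R'],p['t']
    for r in search_frame(p,'sample')[:3]: print(n,round(r['score'],2),np.round(R.T@(np.array(r['position'])-t),4))
    for r in outline_of(p,'sample')[:3]:
        m=r['pixels']; ys,xs=np.nonzero(m); print(n,round(r['score'],2),m.sum(),xs.min(),xs.max(),ys.min(),ys.max(), p['image'][m].mean(0).round())
    if n=='wrist': cv2.imwrite('pics/w1.png',p['image'][:,:,::-1]); print(p['intrinsics'],R,t)
E
```

```text
time: 1.85
position: [0.3203, 0.3781, 0.2731]
orientation: [0.176, 0.984, 0.0, 0.0]
force: [0.6, -0.2, 0.1]
width: 0.0928
grip_force: 0.0
time: 2.15
position: [0.3332, 0.3576, 0.2809]
orientation: [0.177, 0.984, 0.001, 0.0]
force: [0.3, 0.3, 0.8]
width: 0.0929
grip_force: 0.0
wrist 0.64 [0.4196 0.2437 0.0362]
wrist 0.56 1730 225 279 288 335 [210. 186. 160.]
[[371.64829954   0.         321.09324049]
 [  0.         371.64829954 245.59180541]
 [  0.           0.           1.        ]] [[ 3.47156428e-01  9.37807043e-01  6.03905133e-04]
 [ 9.08810533e-01 -3.36581284e-01  2.46528812e-01]
 [ 2.31399720e-01 -8.50352266e-02 -9.69135274e-01]] [-0.4511962  -0.22370435  0.38947602]
side 0.7 [0.4171 0.2252 0.0346]
side 0.83 284 251 276 233 254 [162. 147. 127.]
scene 0.8 [0.4119 0.2448 0.0406]
scene 0.82 382 334 358 274 291 [209. 186. 160.]
```

View pics/w1.png

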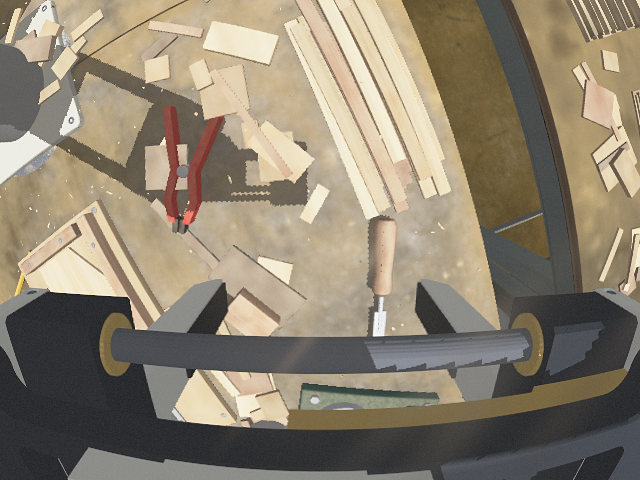

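The wrist view shows the pliers, the chisel at (380,270) and a small blocky thing at (252,312). Its colour doesn't settle whether it's the sample, so I'll zoom in from all three cameras.

```bash
python3 - <<'E'
from h import *
def crop(n,x,y,w=50,h=37):
    p=read_camera(n); return cv2.resize(p['image'][y-h:y+h,x-w:x+w,::-1],(400,296),interpolation=cv2.INTER_CUBIC)
a=np.hstack([crop('side',263,243),crop('scene',346,282)]); b=np.hstack([crop('wrist',252,300,70,52),crop('side',158,387)])
cv2.imwrite('pics/z.png',np.vstack([a,b]))
E
```

```text
(no output)
```

View pics/z.png

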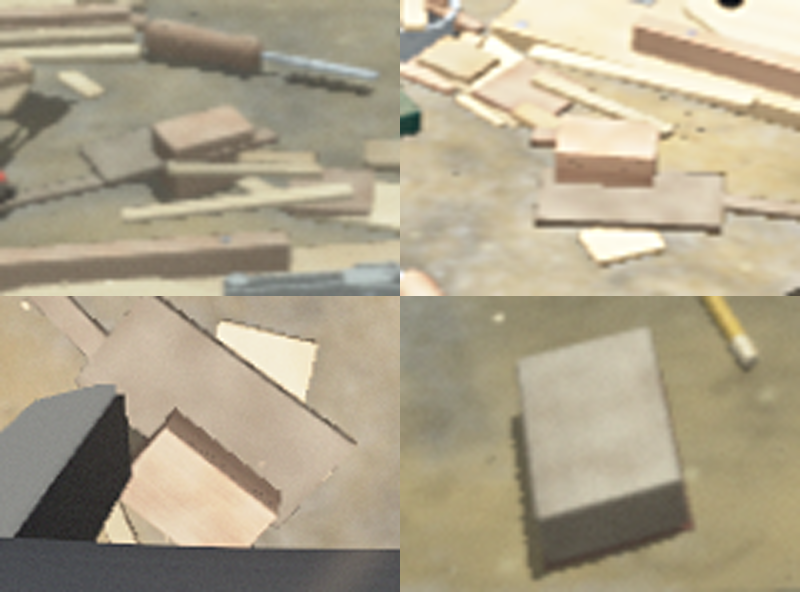

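The zoom confirms it. A reddish-brown block about 40 mm tall stands at about (0.415, 0.24) beside a thin grey board. I'll bring it into clear wrist view.

```bash
python3 -m pendant '-.14 -.138 0 0 0 0;-.14 -.138 0 0 0 0;-.14 -.138 0 0 0 0;0 0 0 0 0 0;0 0 0 0 0 0'
cat >> h.py <<'E'
def fback(p,uv,z):
    K=p['intrinsics']; d=np.array([(uv[0]-K[0,2])/K[0,0],(uv[1]-K[1,2])/K[1,1]]); r=np.hypot(*d)+1e-12
    c=np.array([*(d/r*np.sin(r)),np.cos(r)]); w=p['R'].T@c; o=-p['R'].T@p['t']; return o+w*(z-o[2])/w[2]
def fproj(p,X):
    K=p['intrinsics']; c=p['R']@np.asarray(X,float)+p['t']; n=np.hypot(c[0],c[1]); th=np.arctan2(n,c[2])
    return np.array([K[0,2]+K[0,0]*th*c[0]/n, K[1,2]+K[1,1]*th*c[1]/n])
E
python3 - <<'E'
from h import *
p=read_camera('wrist'); o=outline_of(p,'sample'); r=o[0]; m=r['pixels'].astype(np.uint8)
ys,xs=np.nonzero(m); print(r['score'],len(xs),xs.min(),xs.max(),ys.min(),ys.max())
c=max(cv2.findContours(m,0,1)[0],key=cv2.contourArea)[:,0]
ap=cv2.approxPolyDP(c.reshape(-1,1,2),4,True)[:,0]
for a in ap: print(a,fback(p,a,.04).round(4)[:2],fback(p,a,0).round(4)[:2])
im=p['image'][:,:,::-1].copy(); im[:]=im
cx,cy=int(xs.mean()),int(ys.mean()); y0,x0=max(cy-75,0),max(cx-100,0); print(x0,y0)
cv2.drawContours(im,[c.reshape(-1,1,2)],-1,(255,0,0),1)
cv2.imwrite('pics/w2.png',cv2.resize(im[y0:y0+150,x0:x0+200],(800,600),interpolation=cv2.INTER_NEAREST))
E
```

```text
time: 3.3
position: [0.3833, 0.2503, 0.2808]
orientation: [0.178, 0.984, 0.0, 0.0]
force: [0.5, 0.6, -0.4]
width: 0.093
grip_force: 0.0
0.72 2098 289 350 219 280
[309 219] [0.3815 0.2372] [0.3877 0.2334]
[289 248] [0.4039 0.2052] [0.4124 0.1982]
[328 280] [0.4535 0.2325] [0.4672 0.2283]
[350 253] [0.4325 0.2659] [0.444  0.2651]
219 174
```

View pics/w2.png

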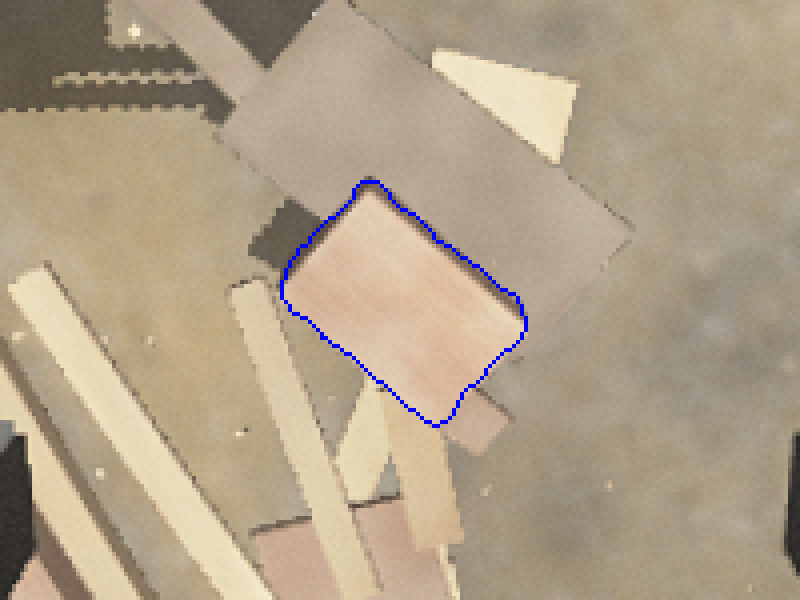

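The block is clear, with top corners at about (311,222), (290,246), (328,280) and (350,255). Its long axis lies about 30° from world x. I'll turn the gripper to pinch its 40 mm sides.

```bash
cat >> h.py <<'E'
from scipy.spatial.transform import Rotation as Ro
def need(target,yaw=None):
    s=read_state(); M=Ro.from_quat(s['orientation']); d=M.inv().apply(np.array(target)-s['position'])
    print('t',round(s['time'],2),'pos',np.round(s['position'],4),'d_tool mm',(d*1e3).round(1),'units',(d/.2).round(3))
    if yaw is not None:
        y=np.radians(yaw); Y=np.array([np.cos(y),np.sin(y),0]); Z=np.array([0,0,-1.]); D=Ro.from_matrix(np.c_[np.cross(Y,Z),Y,Z])
        print('rot deg',np.degrees((M.inv()*D).as_rotvec()).round(2),'units',((M.inv()*D).as_rotvec()/(np.pi/2)).round(4),'j6',s['joint_pos'][5])
E
python3 - <<'E'
from h import *
p=read_camera('wrist')
q=np.array([fback(p,a,.04)[:2] for a in [(311.5,222.2),(289.8,246.5),(328.2,280.2),(350.2,255.5)]])
print(q.round(4),'c',q.mean(0)); a=q[3]-q[0]; b=q[2]-q[1]; v=a+b; print(np.hypot(*a),np.hypot(*b),np.hypot(*(q[1]-q[0])),'ang',np.degrees(np.arctan2(v[1],v[0])))
need([*q.mean(0),.12],np.degrees(np.arctan2(v[1],v[0]))-90)
E
python3 -m pendant '0 0 .055 0 0 .0954;0 0 .055 0 0 .0954;0 0 .055 0 0 .0954;0 0 .055 0 0 .0954;0 0 .055 0 0 .0954'
python3 -m pendant '0 0 .055 0 0 .0954;0 0 .055 0 0 .0954;0 0 .055 0 0 .0954;0 0 .055 0 0 .0954;0 0 .055 0 0 .0954'
```

```text
[[0.385  0.2396]
 [0.4021 0.2078]
 [0.4532 0.2339]
 [0.4345 0.2664]] c [0.41870869 0.23693926]
0.05633852514073996 0.05742009908446601 0.03603219397190349 ang 27.76876539345629
t 3.45 pos [0.3826 0.2517 0.2806] d_tool mm [-39.1  -1.3 160.6] units [-0.195 -0.007  0.803]
rot deg [-1.0000e-02 -3.0000e-02  1.3196e+02] units [-1.0000e-04 -3.0000e-04  1.4663e+00] j6 -0.7475194695706746
time: 3.95
position: [0.3823, 0.2519, 0.2251]
orientation: [0.526, 0.85, -0.0, -0.0]
force: [-0.5, -0.2, -0.1]
width: 0.093
grip_force: 0.0
time: 4.45
position: [0.3823, 0.252, 0.1701]
orientation: [0.801, 0.599, -0.0, -0.0]
force: [1.0, 0.7, 0.4]
width: 0.0932
grip_force: 0.0
```

```bash
python3 -m pendant '0 0 .03 0 0 .0954;0 0 .03 0 0 .0954;0 0 .03 0 0 .0954;0 0 .03 0 0 .0954;0 0 .03 0 0 .0954' -1; python3 - <<'E'
from h import *
need([.4187,.2369,.032],27.77-90)
p=read_camera('wrist'); r=outline_of(p,'sample'); 
if r: 
    m=r[0]['pixels'].astype(np.uint8); c=max(cv2.findContours(m,0,1)[0],key=cv2.contourArea); print(r[0]['score'],cv2.contourArea(c))
    for a in cv2.approxPolyDP(c,4,True)[:,0]: print(a,fback(p,a,.04).round(4)[:2])
E
```

```text
time: 4.95
position: [0.3823, 0.252, 0.1403]
orientation: [0.964, 0.264, -0.0, -0.0]
force: [0.8, 0.3, -0.8]
width: 0.0928
grip_force: 0.0
t 4.95 pos [0.3823 0.252  0.1403] d_tool mm [ 23.6  31.5 108.3] units [0.118 0.158 0.542]
rot deg [-0.01  0.01  2.88] units [-0.0001  0.0001  0.032 ] j6 1.506299110804022
0.67 4833.5
[343 173] [0.4371 0.2667]
[339 259] [0.384  0.2376]
[391 261] [0.4018 0.2046]
[400 179] [0.4543 0.231 ]
```

```bash
python3 -m pendant '.118 .158 .05 0 0 .032;0 0 .17 0 0 0;0 0 .17 0 0 0;0 0 .15 0 0 0;0 0 0 0 0 0' -1; python3 -m pendant '0 0 0 0 0 0;0 0 0 0 0 0;0 0 0 0 0 0;0 0 0 0 0 0;0 0 0 0 0 0' 1 25;  python3 -m pendant '0 0 0 0 0 0;0 0 0 0 0 0' 1 25
```

```text
time: 5.55
position: [0.4157, 0.2349, 0.0286]
orientation: [0.97, 0.244, -0.004, 0.001]
force: [-0.8, -0.1, -0.9]
width: 0.0931
grip_force: 0.0
time: 6.05
position: [0.4201, 0.2361, 0.0336]
orientation: [0.97, 0.242, 0.001, -0.0]
force: [-0.4, -0.8, -0.4]
width: 0.0576
grip_force: 0.0
time: 6.25
position: [0.4195, 0.2358, 0.0328]
orientation: [0.97, 0.242, 0.0, -0.0]
force: [0.5, 0.4, -0.9]
width: 0.0416
grip_force: 0.0
```

```bash
python3 -m pendant '0 0 0 0 0 0;0 0 0 0 0 0' 1 25; python3 -m pendant '0 0 -.2 0 0 0;0 0 -.2 0 0 0;0 0 -.2 0 0 0;0 0 -.2 0 0 0;0 0 -.15 0 0 0' 1 25; python3 - <<'E'
from h import *
need([.55,-.18,.22],0)
E
```

```text
time: 6.45
position: [0.4195, 0.2357, 0.0327]
orientation: [0.97, 0.242, 0.0, 0.0]
force: [-0.2, -1.3, 2.1]
width: 0.0397
grip_force: 25.0
time: 6.95
position: [0.4198, 0.236, 0.2252]
orientation: [0.97, 0.242, 0.001, -0.0]
force: [0.0, 0.6, -0.4]
width: 0.0398
grip_force: 25.0
t 6.95 pos [0.4198 0.236  0.2252] d_tool mm [-80.3 428.4   5.1] units [-0.402  2.142  0.025]
rot deg [  0.07  -0.1  -62.  ] units [ 0.0008 -0.0011 -0.6888] j6 1.4875580128028831
```

```bash
python3 -m pendant '-.044 .238 0 0 0 0;-.044 .238 0 0 0 0;-.044 .238 0 0 0 0;-.044 .238 0 0 0 0;-.044 .238 0 0 0 0';python3 -m pendant '-.044 .238 0 0 0 0;-.044 .238 0 0 0 0;-.044 .238 0 0 0 0;-.044 .238 0 0 0 0;0 0 0 0 0 -.095'; python3 -m pendant '0 0 0 0 0 -.095;0 0 0 0 0 -.095;0 0 0 0 0 -.095;0 0 0 0 0 -.095;0 0 0 0 0 -.095'; python3 -m pendant '0 0 0 0 0 -.095;0 0 0 0 0 -.024;0 0 0 0 0 0;0 0 0 0 0 0'
python3 - <<'E'
from h import *
need([.6,-.2,.2],0)
p=read_camera('wrist'); cv2.imwrite('pics/w3.png',p['image'][:,:,::-1]); np.savez('w3.npz',**{k:p[k] for k in ['image','intrinsics','R','t']})
q=read_camera('side'); np.savez('s3.npz',**{k:q[k] for k in ['image','intrinsics','R','t']})
for n,c in [('wrist',p),('side',q)]:
  for th in ['stop_rail','carriage','well_mouth','stop_plate_face','end_stop_face','button_face','screwdriver','driver_tip']:
    for r in search_frame(c,th)[:1]: print(n,th,round(r['score'],2),np.round(c['R'].T@(np.array(r['position'])-c['t']),4))
E
```

```text
time: 7.45
position: [0.4923, 0.0032, 0.2224]
orientation: [0.97, 0.242, -0.0, -0.0]
force: [1.3, 0.7, -1.6]
width: 0.0396
grip_force: 25.0
time: 7.95
position: [0.5507, -0.1851, 0.2212]
orientation: [0.95, 0.312, -0.001, 0.0]
force: [-0.4, 0.8, -2.1]
width: 0.0397
grip_force: 25.0
time: 8.45
position: [0.5503, -0.1795, 0.2219]
orientation: [0.768, 0.64, -0.0, -0.001]
force: [0.2, 0.1, -1.7]
width: 0.0396
grip_force: 25.0
time: 8.85
position: [0.5505, -0.1796, 0.2222]
orientation: [0.708, 0.707, -0.0, -0.0]
force: [-1.2, -1.1, -1.5]
width: 0.0402
grip_force: 25.0
t 8.85 pos [ 0.5505 -0.1796  0.2222] d_tool mm [-20.4  49.6  22.2] units [-0.102  0.248  0.111]
rot deg [-0.04 -0.02 -0.08] units [-0.0004 -0.0002 -0.0009] j6 -0.40250309977945686
wrist stop_rail 0.64 [ 0.6573 -0.1525  0.0261]
wrist carriage 0.96 [ 0.6562 -0.1666  0.0794]
wrist well_mouth 0.67 [ 0.4134 -0.2352  0.0255]
wrist stop_plate_face 0.8 [ 0.6581 -0.1632  0.0775]
wrist end_stop_face 0.58 [ 0.6612 -0.1494  0.0244]
wrist screwdriver 0.93 [ 0.408  -0.2376  0.0224]
wrist driver_tip 0.8 [ 0.4109 -0.2357  0.0255]
side stop_rail 0.65 [ 0.6619 -0.2256  0.0406]
side carriage 0.98 [ 0.6637 -0.1954  0.0724]
side well_mouth 0.8 [ 0.6581 -0.194   0.0717]
side stop_plate_face 0.93 [ 0.6603 -0.1983  0.0783]
side end_stop_face 0.8 [ 0.6604 -0.2255  0.0373]
side screwdriver 0.63 [ 0.4126 -0.2457  0.0207]
side driver_tip 0.9 [ 0.4147 -0.2487  0.0205]
```

View pics/w3.png

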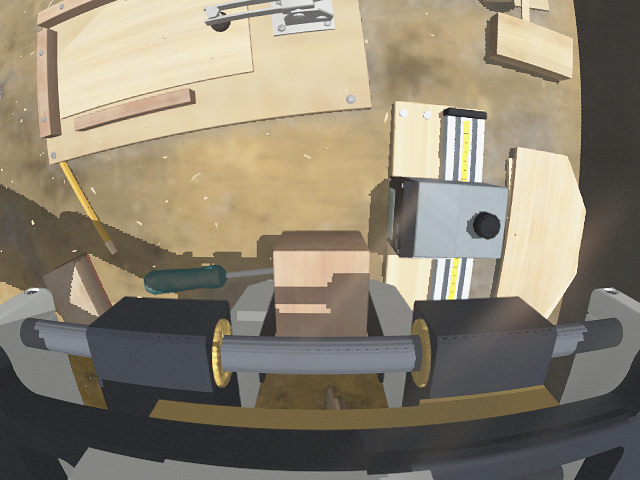

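The wrist view shows the block in the gripper at (320,270), the head at (455,215) with its knob at (487,225), and the screwdriver at (200,278). The head is midway along the rail. I'll zoom both cameras to fit the rail pose.

```bash
python3 - <<'E'
import numpy as np,cv2
a=np.load('w3.npz')['image'][95:305,375:515,::-1]; b=np.load('s3.npz')['image'][300:420,340:420,::-1]
cv2.imwrite('pics/z2.png',np.hstack([cv2.resize(a,(400,600),interpolation=cv2.INTER_CUBIC),cv2.resize(b,(400,600),interpolation=cv2.INTER_CUBIC)]))
E
```

```text
(no output)
```

View pics/z2.png

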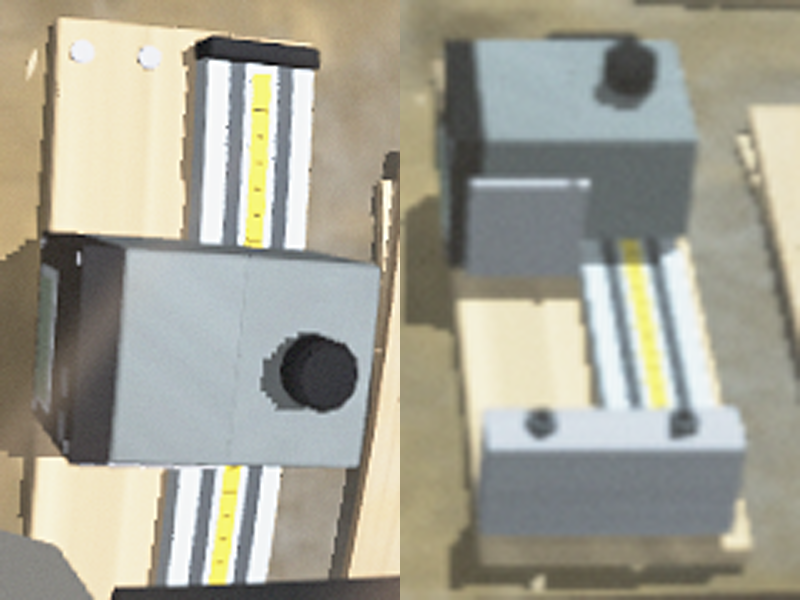

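```bash
cat > fit.py <<'E'
from h import *
from scipy.optimize import least_squares
w=dict(np.load('w3.npz')); s=dict(np.load('s3.npz'))
W=lambda u,v:(375+u/2.857,95+v/2.857); S=lambda u,v:(340+(u-400)/5,300+v/5)
# (rail pt, head?, pix)
PW=[((-45,140,12),0,W(52,18)),((48,-45,80),1,W(379,265)),((48,-115,80),1,W(360,466))]
PS=[((-45,-135,61),0,S(483,448)),((46,-135,61),0,S(745,448)),((-45,-115,61),0,S(487,410)),((46,-115,61),0,S(738,407)),((-45,-135,12),0,S(480,533)),((46,-135,12),0,S(742,531)),
((48,-115,80),1,S(693,140)),((-48,-115,80),1,S(446,140)),((-48,-45,80),1,S(448,40)),((48,-45,80),1,S(681,42))]
def wp(P,p,h):
    x,y,a,o=p[:4]; P=np.array(P)/1e3; P[1]+=h*o; return np.array([x+np.cos(a)*P[0]-np.sin(a)*P[1],y+np.sin(a)*P[0]+np.cos(a)*P[1],P[2]])
def res(p):
    r=[fproj(w,wp(P,p,h))-q for P,h,q in PW]+[proj(s,wp(P,p,h)+[p[4],p[5],0])-q for P,h,q in PS]
    return np.r_[np.concatenate(r)/1.0,p[4]/.002,p[5]/.002]
f=least_squares(res,[.66,-.2,0,.1,0,0],loss='soft_l1',x_scale=[.01,.01,.02,.01,.01,.01])
print('x y yaw open dx dy',f.x.round(4),'yawdeg',np.degrees(f.x[2]).round(2)); print(res(f.x)[:-2].reshape(-1,2).round(1))
p=f.x
for n,P,h in [('endface',(-15,-115,32),0),('sample c',(-15,-85,12),0),('plate',(-15,-115,32),1),('rear',(0,-45,40),1),('well',(-48,-67,66),1)]: print(n,wp(P,p,h).round(4))
E
python3 fit.py
```

```text
x y yaw open dx dy [ 6.630e-01 -2.008e-01 -2.070e-02  1.152e-01  4.000e-04 -2.800e-03] yawdeg -1.18
[[ 0.3  0.5]
 [ 0.9 -4. ]
 [-1.3  3.6]
 [ 0.7 -0.6]
 [ 0.8 -1. ]
 [-1.  -1.6]
 [ 0.3 -1.4]
 [-0.1  2.2]
 [-1.5  2.1]
 [ 1.1  1. ]
 [ 1.2  1.1]
 [-1.6 -1.1]
 [-1.8 -1.5]]
endface [ 0.6456 -0.3155  0.032 ]
sample c [ 0.6463 -0.2855  0.012 ]
plate [ 0.648  -0.2002  0.032 ]
rear [ 0.6645 -0.1306  0.04  ]
well [ 0.616  -0.1516  0.066 ]
```

```bash
sed -i 's/x,y,a,o=p\[:4\]; P=np.array(P)\/1e3; P\[1\]+=h\*o/x,y,a,o=p[:4]; P=np.array(P)\/1e3; P[1]+=h*o+(p[6] if h and P[1]<-.1 and P[2]==.08 else 0)/; s/,0,0\],loss/,0,0,.005],loss/; s/.01,.01\])$/.01,.01,.01])/' fit.py; python3 fit.py; python3 -c "
from h import *
w=dict(np.load('w3.npz')); s=dict(np.load('s3.npz'))
for u,v in [(316,366),(217,374)]: print(back(s,(u,v),.012).round(4))
print(fback(w,(146,281),.0135).round(4),fback(w,(225,274),.0135).round(4), fback(w,(272,272),.011).round(4))"
```

```text
x y yaw open dx dy [ 6.629e-01 -2.007e-01 -2.140e-02  1.115e-01  6.000e-04 -3.200e-03
  7.200e-03] yawdeg -1.22
[[ 0.3  0.4]
 [ 0.5  0.2]
 [-0.8 -0.2]
 [ 0.7 -0.5]
 [ 0.9 -0.8]
 [-1.  -1.5]
 [ 0.3 -1.2]
 [-0.1  2.3]
 [-1.4  2.3]
 [ 0.9 -0.1]
 [ 1.1  0.1]
 [-1.4  0.1]
 [-1.5 -0.3]]
endface [ 0.6455 -0.3154  0.032 ]
sample c [ 0.6461 -0.2854  0.012 ]
plate [ 0.6478 -0.2039  0.032 ]
rear [ 0.6643 -0.1342  0.04  ]
well [ 0.6159 -0.1552  0.066 ]
[ 0.5484 -0.2301  0.012 ]
[ 0.3591 -0.2459  0.012 ]
[ 0.3552 -0.2446  0.0135] [ 0.45   -0.2345  0.0135] [ 0.4999 -0.2326  0.011 ]
```

```bash
python3 -m pendant '-.163 .153 0 0 0 .0133;-.163 .153 0 0 0 0;-.163 .153 0 0 0 0;0 0 .22 0 0 0;0 0 .22 0 0 0'; python3 -m pendant '0 0 .15 0 0 0;0 0 0 0 0 0;0 0 0 0 0 0'; python3 -c "
from h import *
need([.6425,-.2773,.046],-1.22)
c=read_camera('side'); cv2.imwrite('pics/s4.png',cv2.resize(c['image'][270:420,320:440,::-1],(640,800)[::-1][::-1] if 0 else (480,600),interpolation=cv2.INTER_CUBIC))"
```

```text
time: 10.25
position: [0.6434, -0.281, 0.1354]
orientation: [0.715, 0.699, 0.001, 0.002]
force: [0.6, 1.0, -2.3]
width: 0.0401
grip_force: 25.0
time: 10.55
position: [0.6409, -0.2785, 0.1048]
orientation: [0.714, 0.7, -0.0, -0.001]
force: [0.4, 0.4, -0.4]
width: 0.0399
grip_force: 25.0
t 10.55 pos [ 0.6409 -0.2785  0.1048] d_tool mm [ 1.3  1.7 58.8] units [0.006 0.008 0.294]
rot deg [-0.06 -0.03  0.04] units [-0.0006 -0.0003  0.0004] j6 -0.4626956961390987
```

View pics/s4.png

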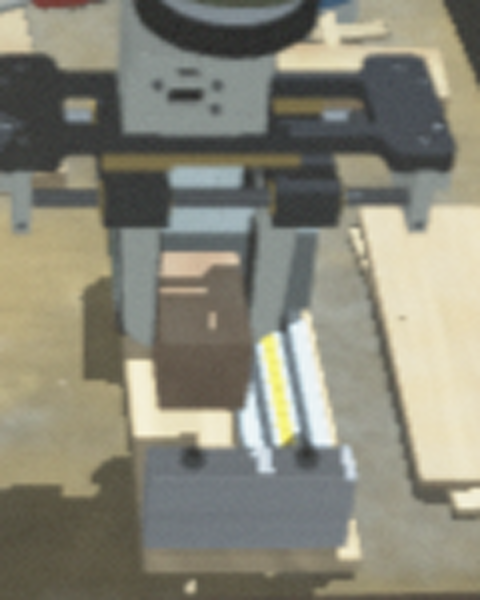

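The block hangs square above the bed, left of the fence (the light rail at (265,400) in the crop) and clear of the end stop. I'll lower it.

```bash
python3 -m pendant '.006 .008 .12 0 0 0;0 0 .12 0 0 0;0 0 .045 0 0 0;0 0 0 0 0 0;0 0 0 0 0 0'; python3 -m pendant '0 0 .005 0 0 0;0 0 0 0 0 0;0 0 .004 0 0 0;0 0 0 0 0 0'
```

```text
time: 11.1
position: [0.6439, -0.2781, 0.0501]
orientation: [0.714, 0.7, 0.0, 0.001]
force: [1.0, -0.2, -0.9]
width: 0.0399
grip_force: 25.0
time: 11.5
position: [0.6428, -0.2776, 0.0461]
orientation: [0.714, 0.7, 0.0, 0.0]
force: [-0.0, -0.4, -1.7]
width: 0.04
grip_force: 25.0
```

```bash
for i in 1 2; do python3 -m pendant '0 .008 0 0 0 0;0 0 0 0 0 0' | grep -E 'pos|force: \['; done; python3 -m pendant '0 0 .004 0 0 0;0 0 .003 0 0 0;0 0 0 0 0 0'
```

```text
position: [0.6445, -0.2776, 0.0458]
force: [0.7, 0.3, -1.3]
position: [0.6461, -0.2776, 0.0458]
force: [0.3, -0.1, -2.0]
time: 12.2
position: [0.646, -0.2777, 0.0448]
orientation: [0.714, 0.7, 0.0, 0.0]
force: [-0.4, 0.9, 2.2]
width: 0.0399
grip_force: 25.0
```

```bash
for i in 1 2 3; do python3 -m pendant '0 .005 0 0 0 0;0 0 0 0 0 0' | grep -E 'pos|force: \['; done
```

```text
position: [0.6463, -0.2777, 0.0448]
force: [-5.6, 0.7, 5.8]
position: [0.6464, -0.2776, 0.0448]
force: [-9.3, 1.4, 9.0]
position: [0.6465, -0.2777, 0.0448]
force: [-15.8, 2.4, 12.3]
```

```bash
python3 -m pendant '0 -.015 0 0 0 0;0 0 -.003 0 0 0;0 0 0 0 0 0'; python3 -m pendant '0 0 0 0 0 0;0 0 0 0 0 0;0 0 0 0 0 0;0 0 0 0 0 0' -.2; python3 -m pendant '0 0 -.15 0 0 0;0 0 -.2 0 0 0;0 0 -.22 0 0 0;0 0 -.22 0 0 0;0 0 0 0 0 0'; python3 -c "
from h import *
need([.684,-.10,.2],-1.22); p=read_camera('side'); r=search_frame(p,'sample')[0]; print(r['score'],p['R'].T@(r['position']-p['t']))"
```

```text
time: 13.1
position: [0.6459, -0.2775, 0.0448]
orientation: [0.714, 0.7, 0.0, 0.0]
force: [-0.4, -0.7, 2.8]
width: 0.04
grip_force: 25.0
time: 13.5
position: [0.646, -0.2776, 0.045]
orientation: [0.714, 0.7, 0.0, 0.0]
force: [-0.4, -0.2, -0.1]
width: 0.0555
grip_force: 0.0
time: 14.0
position: [0.6496, -0.2794, 0.2131]
orientation: [0.714, 0.7, 0.002, 0.007]
force: [0.3, -0.2, 1.4]
width: 0.0558
grip_force: 0.0
t 14.0 pos [ 0.6496 -0.2794  0.2131] d_tool mm [180.2  30.6  12.3] units [0.901 0.153 0.062]
rot deg [0.72 0.35 0.04] units [0.008  0.0039 0.0004] j6 -0.45811797575208985
0.78 [ 0.64251197 -0.27727064  0.05181645]
```

```bash
python3 -m pendant '.222 .048 0 0 0 0;.222 .048 0 0 0 0;.222 .048 0 0 0 0;.222 .048 0 0 0 0;0 0 0 0 0 0' 1 20; python3 -m pendant '0 0 .2 0 0 0;0 0 .2 0 0 0;0 0 .2 0 0 0;0 0 .17 0 0 0;0 0 0 0 0 0'; python3 -c "
from h import *
need([.684,-.112,.055],-1.22)"
```

```text
time: 14.6
position: [0.6877, -0.0942, 0.2002]
orientation: [0.712, 0.702, -0.0, -0.002]
force: [0.7, -0.5, -0.8]
width: 0.0204
grip_force: 0.0
time: 15.1
position: [0.6853, -0.1009, 0.0436]
orientation: [0.714, 0.7, -0.002, -0.002]
force: [-0.2, 0.5, 0.7]
width: 0.0003
grip_force: 0.0
t 15.1 pos [ 0.6853 -0.1009  0.0436] d_tool mm [-11.1  -1.1 -11.4] units [-0.056 -0.006 -0.057]
rot deg [-0.33 -0.06  0.02] units [-0.0037 -0.0006  0.0002] j6 -0.19904392371668375
```

```bash
python3 -m pendant '-.07 0 -.04 0 0 0;0 0 0 0 0 0;-.05 0 0 0 0 0;0 0 0 0 0 0'; python3 -m pendant '-.05 0 0 0 0 0;-.05 0 0 0 0 0;0 0 0 0 0 0';python3 -m pendant '-.05 0 0 0 0 0;-.04 0 0 0 0 0;0 0 0 0 0 0'
```

```text
time: 15.5
position: [0.6875, -0.1263, 0.0573]
orientation: [0.715, 0.699, 0.0, 0.0]
force: [-0.8, 0.8, -1.0]
width: 0.0003
grip_force: 0.0
time: 15.8
position: [0.687, -0.1455, 0.0571]
orientation: [0.715, 0.7, 0.0, -0.0]
force: [-0.0, -0.4, 0.3]
width: 0.0004
grip_force: 0.0
time: 16.1
position: [0.6866, -0.1631, 0.057]
orientation: [0.714, 0.7, -0.0, -0.0]
force: [-0.9, 0.6, -0.8]
width: 0.0004
grip_force: 0.0
```

```bash
python3 -c "
from h import *
p=read_camera('side'); 
for n in ['carriage','sample']:
    r=search_frame(p,n)[0]; print(n,r['score'],p['R'].T@(r['position']-p['t'])); m=outline_of(p,n)[0]['pixels']; ys,xs=np.nonzero(m); print(xs.min(),xs.max(),ys.min(),ys.max())
cv2.imwrite('pics/s5.png',cv2.resize(p['image'][270:420,320:440,::-1],(480,600),interpolation=cv2.INTER_CUBIC))"
```

```text
Traceback (most recent call last):
IndexError: list index out of range
```

```bash
python3 -c "
from h import *
for c in ['side','wrist','scene']:
  p=read_camera(c)
  for n in ['carriage','sample']:
    for r in search_frame(p,n)[:1]: print(c,n,round(r['score'],2),(p['R'].T@(r['position']-p['t'])).round(4))
    for r in outline_of(p,n)[:1]: ys,xs=np.nonzero(r['pixels']); print(c,n,round(r['score'],2),len(xs),xs.min(),xs.max(),ys.min(),ys.max())
" ; python3 -m pendant '-.01 0 0 0 0 0;-.01 0 0 0 0 0;0 0 0 0 0 0'
```

```text
side carriage 0.79 [ 0.6608 -0.2302  0.0788]
side carriage 0.73 2119 349 403 319 368
side sample 0.57 [ 0.6457 -0.2768  0.0516]
side sample 0.75 537 358 383 358 380
wrist carriage 0.7 [ 0.6302 -0.172   0.0584]
wrist carriage 0.95 1026 162 326 293 409
scene carriage 0.73 [ 0.6373 -0.1793  0.0586]
scene sample 0.46 [ 0.6249 -0.2902  0.0419]
scene sample 0.61 94 374 380 183 197
time: 17.25
position: [0.6866, -0.1659, 0.057]
orientation: [0.714, 0.7, 0.0, -0.001]
force: [-0.1, 4.9, 1.9]
width: 0.0006
grip_force: 2.3
```

```bash
for i in 1 2 3 4; do python3 -m pendant '-.0075 0 0 0 0 0;-.0075 0 0 0 0 0;0 0 0 0 0 0' | grep -E 'pos|force: \['; done
```

```text
position: [0.6865, -0.1689, 0.0571]
force: [-1.1, 4.9, 1.0]
position: [0.6865, -0.1717, 0.057]
force: [0.2, 5.6, 1.7]
position: [0.6864, -0.1746, 0.057]
force: [0.5, 6.5, 1.8]
position: [0.6864, -0.1755, 0.0571]
force: [-1.8, 14.0, 4.0]
```

```bash
python3 -m pendant '-.005 0 0 0 0 0;0 0 0 0 0 0;0 0 0 0 0 0'; python3 -m pendant '.05 0 0 0 0 0;.1 0 0 0 0 0;0 0 -.2 0 0 0;0 0 -.22 0 0 0;0 0 -.22 0 0 0';  python3 -m pendant '0 -.24 -.05 0 0 0;0 -.24 0 0 0 0;0 -.24 0 0 0 0;0 -.24 0 0 0 0;-.2 -.12 0 0 0 0' -1; python3 -c "
from h import *
need([.409,-.241,.2],-85.3)
p=read_camera('side'); np.savez('s6.npz',**{k:p[k] for k in ['image','intrinsics','R','t']})
for n in ['carriage','sample','screwdriver']:
    for r in search_frame(p,n)[:1]: print(n,round(r['score'],2),(p['R'].T@(r['position']-p['t'])).round(4))
    for r in outline_of(p,n)[:1]: ys,xs=np.nonzero(r['pixels']); print(n,round(r['score'],2),len(xs),xs.min(),xs.max(),ys.min(),ys.max())
"
```

```text
time: 18.75
position: [0.6864, -0.1755, 0.0571]
orientation: [0.714, 0.7, 0.002, -0.002]
force: [-1.9, 17.1, 4.9]
width: 0.0003
grip_force: 8.7
time: 19.25
position: [0.6865, -0.1487, 0.1859]
orientation: [0.714, 0.7, -0.0, -0.0]
force: [1.5, 0.2, 0.9]
width: 0.0004
grip_force: 0.0
time: 19.75
position: [0.4666, -0.1813, 0.1934]
orientation: [0.713, 0.701, -0.0, -0.002]
force: [1.3, -1.4, 0.5]
width: 0.0358
grip_force: 0.0
t 19.75 pos [ 0.4666 -0.1813  0.1934] d_tool mm [-60.7 -56.6  -6.6] units [-0.303 -0.283 -0.033]
rot deg [-2.200e-01  1.000e-02  8.433e+01] units [-2.50e-03  1.00e-04  9.37e-01] j6 -0.45676799927310663
carriage 0.79 [ 0.6657 -0.2399  0.0793]
carriage 0.68 2207 349 403 322 373
sample 0.87 [ 0.6431 -0.281   0.0484]
sample 0.71 513 358 383 359 380
screwdriver 0.72 [ 0.4117 -0.2442  0.0165]
screwdriver 0.77 839 216 317 363 380
```

```bash
cat > chk.py <<'E'
import io,contextlib,sys
with contextlib.redirect_stdout(io.StringIO()):
    from fit import *
q=dict(np.load(sys.argv[1])); q0=s
off=np.array([p[4],p[5],0])
def rows(c,o,x): 
    pp=np.array(p); pp[3]=o; return proj(c,wp((x,-115,80),pp,1)+off),proj(c,wp((x,-45,80),pp,1)+off)
for name,im,o in [('before',q0,p[3]),('now',q,.06)]:
    a,b=rows(im,o,44); print(name,'pred front',a.round(1),'rear',b.round(1))
    for c in (int(a[0])-2,int(a[0])-4):
        g=im['image'].astype(float).mean(2)[:,c]; print(c,'rows',300,g[300:350].round().astype(int).tolist())
for o in (.058,.06,.062,.066,.07): print(o,[r.round(1).tolist() for r in rows(q,o,44)])
pp=p; print('block right top',proj(q,wp((-15,-115,52),p,0)+off),'blk left top',proj(q,wp((-15,-55,52),p,0)+off),'endstop top edge',proj(q,wp((-15,-115,61),p,0)+off))
c=370; print(q['image'][340:395,c].mean(1).round().astype(int).tolist()); print(q['image'][340:395,c,0].astype(int)-q['image'][340:395,c,2])
E
python3 chk.py s6.npz
```

```text
before pred front [397.4 327.9] rear [392.8 308.1]
395 rows 300 [106, 148, 162, 161, 155, 150, 150, 147, 151, 161, 166, 167, 171, 174, 187, 185, 180, 183, 185, 188, 184, 182, 180, 179, 184, 183, 181, 169, 131, 106, 106, 104, 102, 103, 104, 102, 103, 105, 101, 104, 103, 104, 105, 103, 104, 104, 110, 142, 181, 191]
393 rows 300 [105, 149, 161, 160, 153, 150, 149, 152, 173, 177, 179, 180, 180, 182, 182, 182, 178, 181, 186, 183, 184, 183, 181, 181, 184, 184, 180, 172, 127, 105, 105, 103, 104, 103, 105, 104, 103, 104, 100, 103, 103, 104, 103, 107, 102, 103, 106, 117, 133, 137]
now pred front [401.7 346. ] rear [396.6 324.2]
399 rows 300 [99, 98, 144, 151, 148, 145, 146, 148, 146, 145, 150, 151, 150, 151, 152, 153, 155, 151, 147, 146, 144, 149, 143, 148, 157, 159, 167, 188, 176, 171, 177, 184, 180, 180, 182, 186, 185, 181, 181, 180, 179, 181, 181, 182, 178, 151, 117, 106, 102, 102]
397 rows 300 [100, 103, 149, 153, 152, 148, 145, 146, 146, 147, 149, 148, 150, 151, 154, 156, 153, 152, 152, 148, 151, 149, 151, 156, 171, 176, 177, 179, 180, 182, 181, 184, 178, 181, 183, 186, 184, 182, 182, 18
[... 173 characters left out ...]
6 [[401.2, 343.8], [396.1, 322.2]]
0.07 [[400.8, 342.3], [395.8, 320.9]]
block right top [373.03666963 384.05465418] blk left top [369.49534635 360.05679427] endstop top edge [373.38275949 380.36973001]
[176, 175, 176, 175, 174, 152, 115, 102, 99, 99, 102, 97, 103, 132, 206, 160, 126, 124, 130, 163, 178, 183, 183, 185, 186, 189, 190, 194, 193, 193, 190, 190, 192, 193, 194, 195, 196, 197, 195, 195, 195, 189, 155, 145, 132, 122, 146, 206, 219, 202, 147, 125, 124, 125, 124]
[-23 -22 -22 -23 -21 -17 -11  -7  -6  -7  -6  -8 -10 -13 -22 -16 -12 -10
  -3  29  48  50  51  50  50  47  49  46  48  46  48  49  48  47  45  44
  43  42  42  43  42  18  -9 -17 -17 -13 -16 -22 -17 -23 -14 -11 -11 -12
 -10]
```

```bash
python3 -m pendant '-.152 -.142 0 0 0 0;-.152 -.142 0 0 0 0;0 0 0 0 0 .0937;0 0 0 0 0 .0937;0 0 0 0 0 .0937' -1; python3 -m pendant '0 0 .04 0 0 .0937;0 0 .04 0 0 .0937;0 0 .04 0 0 .0937;0 0 .04 0 0 .0937;0 0 .04 0 0 .0937';python3 -m pendant '0 0 .04 0 0 .0937;0 0 .04 0 0 .0937;0 0 0 0 0 0'; python3 -c "
from h import *
need([.409,-.241,.02],-85.3)
p=read_camera('wrist'); cv2.imwrite('pics/w7.png',p['image'][:,:,::-1])
for n in ['screwdriver','driver_tip']:
    for r in search_frame(p,n)[:1]: print(n,round(r['score'],2),(p['R'].T@(r['position']-p['t'])).round(4))
r=outline_of(p,'screwdriver')[0]; m=r['pixels']; ys,xs=np.nonzero(m); print(len(xs),xs.min(),xs.max(),ys.min(),ys.max())
for y in range(ys.min(),ys.max()+1,max(1,(ys.max()-ys.min())//8)):
    x=xs[ys==y]; print(y,x.min(),x.max(),fback(p,((x.min()+x.max())/2,y),.0125).round(4)[:2])
"
```

```text
time: 20.6
position: [0.4128, -0.2446, 0.195]
orientation: [0.852, 0.524, 0.0, -0.0]
force: [0.1, 0.3, 0.5]
width: 0.0928
grip_force: 0.0
time: 21.1
position: [0.4131, -0.2442, 0.1546]
orientation: [0.983, 0.183, -0.0, -0.0]
force: [-0.5, 0.9, 1.4]
width: 0.093
grip_force: 0.0
time: 21.4
position: [0.4123, -0.2438, 0.1377]
orientation: [0.999, 0.039, -0.001, -0.001]
force: [-0.2, 0.1, -0.7]
width: 0.0925
grip_force: 0.0
t 21.4 pos [ 0.4123 -0.2438  0.1377] d_tool mm [ -2.9  -2.8 117.7] units [-0.014 -0.014  0.588]
rot deg [-0.1   0.11 -0.27] units [-0.0011  0.0012 -0.003 ] j6 0.8523173383072653
screwdriver 0.74 [ 0.4172 -0.2354  0.0216]
driver_tip 0.6 [ 0.4203 -0.2343  0.0233]
4807 299 334 60 314
60 309 310 [ 0.5501 -0.2245]
91 307 314 [ 0.5261 -0.2272]
122 309 315 [ 0.5027 -0.2302]
153 309 316 [ 0.4797 -0.2323]
184 310 317 [ 0.4566 -0.2349]
215 299 332 [ 0.4333 -0.2381]
246 302 331 [ 0.4093 -0.2407]
277 302 333 [ 0.3841 -0.2434]
308 305 332 [ 0.3575 -0.2463]
```

```bash
python3 -m pendant '0 -.018 .2 0 0 -.0178;0 0 .2 0 0 0;0 0 .16 0 0 0;0 0 0 0 0 0;0 0 0 0 0 0' -1; python3 -c "
from h import *
need([.412,-.2402,.018],-83.7)"
```

```text
time: 22.1
position: [0.412, -0.2414, 0.0277]
orientation: [0.999, 0.054, -0.0, -0.0]
force: [0.8, 0.1, 0.9]
width: 0.093
grip_force: 0.0
t 22.1 pos [ 0.412  -0.2414  0.0277] d_tool mm [ 0.2 -1.2  9.7] units [ 0.001 -0.006  0.048]
rot deg [-0.03  0.03 -0.14] units [-0.0003  0.0003 -0.0015] j6 0.8257562808846178
```

```bash
python3 -m pendant '0 -.006 .048 0 0 0;0 0 0 0 0 0;0 0 0 0 0 0;0 0 0 0 0 0;0 0 0 0 0 0' 1 40; python3 -m pendant '0 0 0 0 0 0;0 0 0 0 0 0;0 0 0 0 0 0;0 0 0 0 0 0;0 0 0 0 0 0' 1 40; python3 -m pendant '0 0 -.1 0 0 0;0 0 -.2 0 0 0;0 0 -.2 0 0 0;0 0 -.2 0 0 0;0 0 -.1 0 0 0'; python3 -c "
from h import *
need([.45,-.2,.17],-91.2)"
```

```text
time: 22.6
position: [0.4121, -0.2405, 0.018]
orientation: [0.999, 0.053, 0.0, 0.0]
force: [-0.2, 0.7, 0.2]
width: 0.0576
grip_force: 0.0
time: 23.1
position: [0.4117, -0.2402, 0.0174]
orientation: [0.999, 0.053, -0.0, -0.0]
force: [-0.2, 1.0, 0.8]
width: 0.0244
grip_force: 40.0
time: 23.6
position: [0.413, -0.2411, 0.1815]
orientation: [0.999, 0.053, 0.002, 0.002]
force: [0.5, -0.4, -1.0]
width: 0.0245
grip_force: 40.0
t 23.6 pos [ 0.413  -0.2411  0.1815] d_tool mm [ 41.2 -36.9  11.5] units [ 0.206 -0.185  0.057]
rot deg [ 0.17 -0.22  7.29] units [ 0.0019 -0.0024  0.081 ] j6 0.8288570040813784
```

```bash
python3 -m pendant '0 0 0 0 0 .081;.057 -.093 .1 0 0 0;.057 -.093 .15 0 0 0;0 0 .15 0 0 0;0 0 .14 0 0 0'; python3 -m pendant '0 0 0 0 0 0;0 0 0 0 0 0'; cat > tip.py <<'E'
from h import *
need([.4366,-.2038,.0726],-91.2)
w=read_camera('wrist'); s=read_camera('side')
np.savez('w8.npz',**{k:w[k] for k in ['image','intrinsics','R','t']}); np.savez('s8.npz',**{k:s[k] for k in ['image','intrinsics','R','t']})
for n,c,B in [('w',w,fback),('s',s,back)]:
    for r in outline_of(c,'screwdriver')[:1]:
        ys,xs=np.nonzero(r['pixels']); print(n,round(r['score'],2),len(xs),xs.min(),xs.max(),ys.min(),ys.max())
        if n=='w':
            for y in sorted(set([ys.min(),ys.min()+3,*range(ys.min()+10,ys.max(),30)])): x=xs[ys==y]; print(y,x.min(),x.max(),B(c,(x.mean(),y),.066).round(4)[:2])
        else:
            for x in sorted(set([*range(xs.min(),xs.max(),20),xs.max()-3,xs.max()])): y=ys[xs==x]; print(x,y.min(),y.max(),B(c,(x,y.mean()),.066).round(4)[:2])
    for n2 in ['well_mouth','button_face','carriage']:
        for r in outline_of(c,n2)[:1]: ys,xs=np.nonzero(r['pixels']); print(n,n2,round(r['score'],2),len(xs),xs.min(),xs.max(),ys.min(),ys.max())
E
python3 tip.py
```

```text
time: 24.1
position: [0.4353, -0.2027, 0.0681]
orientation: [1.0, -0.01, -0.0, -0.0]
force: [0.4, -0.1, 0.3]
width: 0.0245
grip_force: 40.0
time: 24.3
position: [0.4349, -0.2033, 0.0695]
orientation: [1.0, -0.011, -0.001, -0.0]
force: [0.4, -0.4, 0.5]
width: 0.0246
grip_force: 40.0
t 24.3 pos [ 0.4349 -0.2033  0.0695] d_tool mm [ 1.7  0.5 -3.1] units [ 0.009  0.003 -0.016]
rot deg [-0.04  0.07 -0.01] units [-0.0005  0.0008 -0.0001] j6 1.047808093138532
s 0.96 235 230 327 333 343
230 337 342 [ 0.3837 -0.2102]
250 340 340 [ 0.422  -0.2126]
270 337 342 [ 0.4602 -0.2122]Traceback (most recent call last):
  File "tip.py", line 11, in <module>
    for x in sorted(set([*range(xs.min(),xs.max(),20),xs.max()-3,xs.max()])): y=ys[xs==x]; print(x,y.min(),y.max(),B(c,(x,y.mean()),.066).round(4)[:2])
                                                                                                   ~~~~~^^
    return umr_minimum(a, axis, None, out, keepdims, initial, where)
ValueError: zero-size array to reduction operation minimum which has no identity
```

```bash
python3 -m pendant '.009 .003 -.016 0 0 0;0 0 0 0 0 0;0 0 0 0 0 0'; python3 - <<'E'
from h import *
need([.4366,-.2038,.0726],-91.2)
w=read_camera('wrist'); s=read_camera('side')
np.savez('w8.npz',**{k:w[k] for k in ['image','intrinsics','R','t']}); np.savez('s8.npz',**{k:s[k] for k in ['image','intrinsics','R','t']})
P=read_state()['position']
for n,X in [('tip',[P[0]+.1384,P[1]-.0029,P[2]-.0066]),('well',[.6148,-.2067,.066]),('panel top rear',[.6148,-.1847,.08])]:
    print(n,np.round(X,4),'w',fproj(w,X).round(1),'s',proj(s,X).round(1))
u=fproj(w,[.595,-.205,.066]).astype(int); x0,y0=max(u[0]-50,0),max(u[1]-75,0)
print('wcrop',x0,y0,'4x; scrop 300,300 5x')
a=w['image'][y0:y0+150,x0:x0+100,::-1]; b=s['image'][280:400,300:380,::-1]
cv2.imwrite('pics/z8.png',np.hstack([cv2.resize(a,(400,600),interpolation=cv2.INTER_CUBIC),cv2.resize(b,(400,600),interpolation=cv2.INTER_CUBIC)]))
E
```

```text
time: 24.95
position: [0.4373, -0.2042, 0.0729]
orientation: [1.0, -0.011, 0.0, 0.0]
force: [0.4, 0.6, -0.6]
width: 0.0244
grip_force: 40.0
t 24.95 pos [ 0.4373 -0.2042  0.0729] d_tool mm [-0.7 -0.4  0.3] units [-0.003 -0.002  0.001]
rot deg [ 0.01 -0.02 -0.  ] units [ 0.0001 -0.0002 -0.0001] j6 1.0486395929828254
tip [ 0.5755 -0.207   0.066 ] w [320.3  -0.7] s [329.8 336.6]
well [ 0.6148 -0.2067  0.066 ] w [318.1 -70.6] s [350.  336.2]
panel top rear [ 0.6148 -0.1847  0.08  ] w [266.4 -84.1] s [349.3 323.3]
wcrop 265 0 4x; scrop 300,300 5x
```

View pics/z8.png

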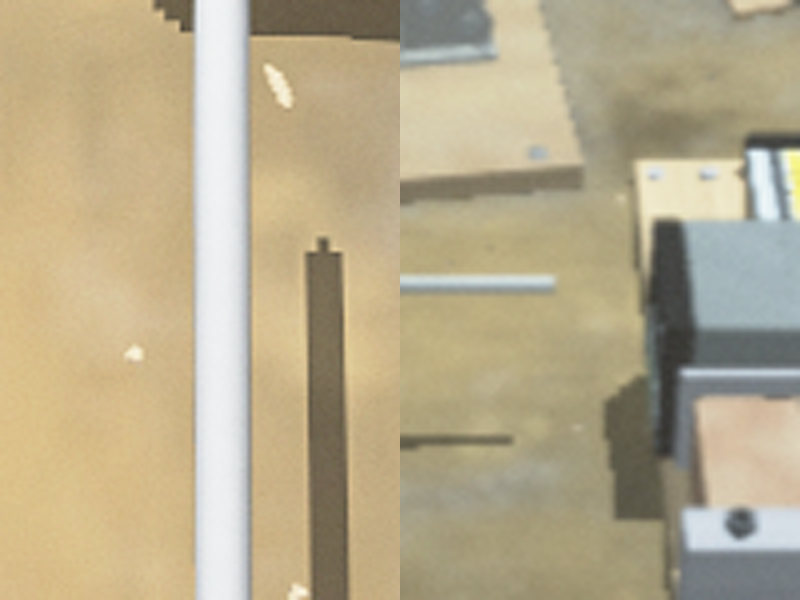

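Viewed crop: in the wrist half the shaft runs straight at column 320, exactly as predicted. In the side half the tip is at (331,336.6), level with the predicted well row, give or take about 1 px. I'll make a small correction and advance slowly while watching the force.

```bash
python3 -m pendant '.06 .0035 .004 0 0 0;.06 0 0 0 0 0;.04 0 0 0 0 0;0 0 0 0 0 0'; python3 -m pendant '.015 0 0 0 0 0;.015 0 0 0 0 0;0 0 0 0 0 0';  python3 - <<'E'
from h import *
need([.48,-.2047,.0722],-91.2)
for n in ['well_mouth','button_face']:
  s=read_camera('side')
  for r in outline_of(s,n)[:1]: ys,xs=np.nonzero(r['pixels']); print(n,r['score'],len(xs),xs.min(),xs.max(),ys.min(),ys.max())
im=s['image'].astype(int)
for r in range(329,345): print(r,[f'{a}' for a in im[r,336:358].mean(1).round().astype(int)])
E
```

```text
time: 25.45
position: [0.4697, -0.2054, 0.0718]
orientation: [1.0, -0.01, 0.0, 0.0]
force: [0.3, 0.9, -1.2]
width: 0.0245
grip_force: 40.0
time: 25.75
position: [0.4751, -0.2056, 0.0719]
orientation: [1.0, -0.011, 0.0, -0.0]
force: [0.2, 0.6, -0.6]
width: 0.0243
grip_force: 40.0
t 25.75 pos [ 0.4751 -0.2056  0.0719] d_tool mm [ 4.9 -1.  -0.3] units [ 0.024 -0.005 -0.002]
rot deg [-0. -0. -0.] units [-0. -0. -0.] j6 1.0843294802966819
well_mouth 0.94 2108 349 403 322 372
button_face 0.35 519 358 383 359 380
329 ['164', '161', '162', '158', '157', '156', '157', '157', '155', '151', '132', '108', '162', '189', '127', '74', '65', '69', '70', '72', '86', '134']
330 ['160', '161', '158', '157', '156', '154', '156', '157', '157', '154', '134', '110', '156', '178', '110', '70', '64', '69', '66', '71', '78', '126']
331 ['160', '158', '155', '159', '155', '157', '152', '156', '155', '154', '134', '106', '153', '169', '99', '69', '66', '66', '69', '69', '79', '122']
332 ['158', '159', '159', '156', '155', '155', '155', '156', '154', '155', '136', '107', '147', '163', '95', '67', '66', '68', '69
[... 1135 characters left out ...]
, '164', '165', '167', '169', '151', '102', '79', '61', '64', '62', '70', '67', '69', '68', '76']
341 ['166', '169', '170', '174', '173', '170', '166', '166', '168', '169', '170', '150', '108', '98', '82', '69', '69', '66', '68', '68', '72', '76']
342 ['168', '171', '173', '173', '175', '173', '171', '170', '170', '173', '173', '153', '115', '101', '88', '73', '61', '71', '68', '71', '67', '74']
343 ['170', '173', '177', '179', '178', '176', '174', '170', '169', '170', '172', '167', '145', '107', '89', '73', '62', '72', '67', '70', '68', '70']
344 ['170', '173', '179', '179', '177', '177', '174', '170', '166', '168', '172', '173', '151', '113', '96', '72', '66', '69', '68', '69', '66', '66']
```

```bash
for i in 1 2 3 4; do python3 -m pendant '.0075 0 0 0 0 0;0 0 0 0 0 0' | grep -E 'pos|force: \['; done
```

```text
position: [0.4767, -0.2057, 0.0719]
force: [-1.1, -0.2, -1.2]
position: [0.4782, -0.2057, 0.0719]
force: [0.1, 0.3, -1.5]
position: [0.4797, -0.2057, 0.0719]
force: [-0.2, -0.0, -1.1]
position: [0.481, -0.2057, 0.0718]
force: [-0.3, -0.4, -1.7]
```

```bash
for i in 1 2 3 4; do python3 -m pendant '.005 0 0 0 0 0;0 0 0 0 0 0;0 0 0 0 0 0' | grep -E 'pos|force: \['; done
```

```text
position: [0.4818, -0.2057, 0.0717]
force: [-2.7, 0.8, -0.3]
position: [0.4829, -0.2057, 0.0717]
force: [-2.6, 0.7, -0.8]
position: [0.4838, -0.2057, 0.0717]
force: [-3.0, 0.4, -0.5]
position: [0.4848, -0.2057, 0.0717]
force: [-5.0, 0.0, -1.3]
```

```bash
python3 -m pendant '.005 0 0 0 0 0;0 0 0 0 0 0;0 0 0 0 0 0' | grep -E 'pos|force: \['; python3 -m pendant '.004 0 0 0 0 0;0 0 0 0 0 0;0 0 0 0 0 0;0 0 0 0 0 0;0 0 0 0 0 0'
```

```text
position: [0.4853, -0.2057, 0.0714]
force: [-6.9, -0.4, -1.3]
time: 28.75
position: [0.4854, -0.2056, 0.0711]
orientation: [1.0, -0.011, -0.002, -0.0]
force: [-9.3, -0.4, -0.3]
width: 0.0246
grip_force: 40.0
```

```bash
python3 -m pendant '-.03 0 0 0 0 0;-.05 0 0 0 0 0;-.1 0 0 0 0 0;-.19 .08 0 0 0 0;0 .1 .05 0 0 0';  python3 -m pendant '0 0 .1 0 0 0;0 0 .06 0 0 0;0 0 .03 0 0 0;0 0 0 0 0 0;0 0 0 0 0 0'; python3 -c "
from h import *
need([.412,-.24,.018])"
```

```text
time: 29.25
position: [0.4096, -0.2398, 0.0624]
orientation: [1.0, -0.01, 0.0, 0.0]
force: [1.0, -0.1, -1.3]
width: 0.0241
grip_force: 40.0
time: 29.75
position: [0.4126, -0.2402, 0.0242]
orientation: [1.0, -0.01, 0.0, 0.0]
force: [-0.2, -0.5, -1.2]
width: 0.0246
grip_force: 40.0
t 29.75 pos [ 0.4126 -0.2402  0.0242] d_tool mm [-0.6 -0.2  6.2] units [-0.003 -0.001  0.031]
```

```bash
python3 -m pendant '0 0 .015 0 0 0;0 0 .008 0 0 0;0 0 0 0 0 0;0 0 0 0 0 0'; python3 -m pendant '0 0 .005 0 0 0;0 0 0 0 0 0;0 0 0 0 0 0'
```

```text
time: 30.15
position: [0.4122, -0.2403, 0.0193]
orientation: [1.0, -0.01, 0.0, 0.0]
force: [0.7, -0.2, -0.8]
width: 0.025
grip_force: 40.0
time: 30.45
position: [0.4121, -0.2403, 0.0182]
orientation: [1.0, -0.011, -0.0, -0.0]
force: [-0.1, 0.6, -0.4]
width: 0.0249
grip_force: 40.0
```

```bash
python3 -m pendant '0 0 .002 0 0 0;0 0 0 0 0 0;0 0 0 0 0 0;0 0 0 0 0 0;0 0 0 0 0 0' -.2;  python3 -m pendant '0 0 0 0 0 0;0 0 -.1 0 0 0;0 0 -.2 0 0 0;0 0 -.22 0 0 0;0 0 -.22 0 0 0'; python3 -m pendant '0 0 -.2 0 0 0;0 0 0 0 0 0;0 0 0 0 0 0'; python3 - <<'E'
from h import *
p=read_camera('side'); np.savez('s9.npz',**{k:p[k] for k in ['image','intrinsics','R','t']})
for n in ['carriage','sample','screwdriver','driver_tip']:
    for r in search_frame(p,n)[:1]: print(n,round(r['score'],2),(p['R'].T@(r['position']-p['t'])).round(4))
    for r in outline_of(p,n)[:1]: ys,xs=np.nonzero(r['pixels']); print(n,round(r['score'],2),len(xs),xs.min(),xs.max(),ys.min(),ys.max())
a,b=np.load('s6.npz')['image'].astype(int),p['image'].astype(int)
for c in (399,397,370): print(c,[np.abs(a[320:385,c]-b[320:385,c]).mean().round(1)], b[342:349,c].mean(1).round())
E
```

```text
time: 30.95
position: [0.4121, -0.2403, 0.0179]
orientation: [1.0, -0.011, 0.0, 0.0]
force: [-0.1, 0.3, -0.4]
width: 0.0549
grip_force: 0.0
time: 31.45
position: [0.4116, -0.2399, 0.1671]
orientation: [1.0, -0.011, -0.0, -0.0]
force: [0.4, -0.4, 0.5]
width: 0.0563
grip_force: 0.0
time: 31.75
position: [0.4128, -0.2408, 0.207]
orientation: [1.0, -0.011, 0.001, 0.001]
force: [0.4, -0.2, -0.5]
width: 0.0562
grip_force: 0.0
carriage 0.75 [ 0.6652 -0.242   0.0781]
carriage 0.7 2127 349 403 323 373
sample 0.78 [ 0.6456 -0.2819  0.0528]
sample 0.81 515 358 383 359 380
screwdriver 0.65 [ 0.4103 -0.245   0.0169]
screwdriver 0.88 750 216 313 365 379
driver_tip 0.87 [ 0.4173 -0.2488  0.0204]
driver_tip 0.64 952 387 410 221 278
399 [np.float64(1.5)] [180. 179. 178. 150. 116. 104. 104.]
397 [np.float64(1.6)] [182. 180. 178. 151. 115. 104. 103.]
370 [np.float64(2.1)] [174. 174. 172. 149. 111. 100.  99.]
```

```bash
python3 -c "
from station import *
print(job_done())"
```

```text
the job is handed in; nothing more can be done
None
```

I handed the job in: the sample is held snug at the end stop, the zero button was bottomed out and held about half a second with the driver tip, and the screwdriver is back on the bench; the camera put the opening at about 61 ± 1 mm against the 61.6 mm limit, and the 17 N hard stop when pushing says it is snug.

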